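# Stow the goose egg in the keep-warm pot and lock its lid

### The arm

A 6-joint arm with a two-finger parallel gripper is mounted at the origin on a cart in front of the work surface, level with it; the furniture and walls round the work are solid. World frame = base frame: x ahead of the robot, y to its left, z up, the work surface at z = 0. Lengths are in m, angles in rad, forces in N, time in s.
With the tool pointing down it reaches from about 0.3 to 0.775 m from the base axis. Payload 14.6 kg.
Tool frame: the origin (TCP) lies at the very end of the fingers, on their centre line; the grasp point (between the pads) lies 19 mm behind it; z points along the fingers, x is the direction in which the jaws open and shut, and the axes are right-handed (so a half turn about z gives the same grasp; the last joint's range is limited). The gripper opens to 94 mm and grips with 3 to 60 N. Pads are 16 mm wide; open, the fingers measure 119 mm over their backs; the gripper's body (75 mm by 177 mm) begins 78 mm behind the grasp point.
Start: joints at [-1.381, 0.3, 1.521, -0, 1.321, -0.067], TCP at [0.14, -0.532, 0.205] pointing down, gripper open.
Joint ranges: [-3.03, 3.03], [-0.79, 2.21], [0.23, 2.52], [-1.04, 4.18], [0, 3.07], [-2.55, 2.55]. Speed limits (rad/s): [2.22, 2.22, 2.57, 3.14, 3.14, 3.14].

### API

Orientations are given as [roll, pitch, yaw] about the fixed x, y, z axes, in that order (R = Rz(yaw) Ry(pitch) Rx(roll)).
In Python, from station import ctrl gives the robot as it stands.
- The arm moves only by the shell command python3 -m inch 'ROWS' [FORCE]. ROWS is JSON, one flat list of numbers, 7 for each row, row after row: the shift along the tool's x, y, z in cm, then the turn, a rotation vector about the tool's x, y, z in rad, then the opening, from 0 (shut) to 1 (fully open). In form: [tx, ty, tz, wx, wy, wz, claw, tx, ty, tz, wx, wy, wz, claw, ...]. A call has 1 to 20 rows; each row shifts and turns the commanded pose from where the row before left it, along the tool's axes as they then stand; what a row does not reach is not made up. A row lasts 1/8 s, in which the tool goes at most 62.5 mm and 10.7 degrees, less where a joint would pass 70% of its speed; a pose out of reach is approached as far as the arm can. A call is refused whole if a number of a shift passes 6.25 or a number of a turn 0.188, either way. A call with a gripper value outside its range is refused whole. The fingers move at their own pace and stop on an object; FORCE is the grip in N (left out, the last holds). Time passes only in rows, so rows that do not move let the fingers close. It gives the time, the measured TCP pose, the force and the opening at its end, in the units of the state.
- ctrl.get_obs(): the state, without advancing time (a new reading comes with each control period).
- ctrl.camera(name): name is "side" or "top"; returns (picture, depth): 420x560x3 uint8, red, green, blue; 420x560 float32, m along the optical axis (not along the pixel's ray), 0 where there is no reading.
- ctrl.camera_params(name): a dict with "vertical_fov" (degrees; the focal length in pixels is half the picture's height over the tangent of half this angle, whatever the lens; pixels are square), "cx", "cy" (the principal point, pixels), "camera_from_world" (4x4, takes a point from world to camera coordinates). Camera axes: x right, y down, z forward; pixel columns grow to the right and rows downward; lengths in m; the calibration is good to about 2 mm. A picture is of the moment at which its call begins. camera_params takes no time and is no camera call.
- ctrl.hand_in(): hands the job in, once; it reports no verdict.
Trained networks look in the newest picture that a camera, given by its name, has taken for a name from the list of things; names that differ only in an ending like _2 or _b are one class to them, and where a whole thing is asked for, a point or a joint stands for the part that bears it (a point fixed in the world has none). Each returns a list of dicts, best first, with "score" (0 to 1); they miss things now and then, are a little off and sometimes report something else, mostly with a low value. They report only what shows in the picture. A call takes as long as a camera call. They do not tell look-alikes from the thing itself.
- ctrl.spot_in(camera, label): "bbox" ([centre column, centre row, width, height] in pixels, round what is visible of it).
- ctrl.place_of(camera, label): "centre" ([column, row] in pixels: a listed point, or the origin of a listed thing).
The state is a dict: "time_s": time; "qpos": joint angles; "joint_vel": joint speeds; "tau": joint torques, N m; "ee_pos": TCP position; "eef_rot": TCP orientation; "force": force on the tool from outside, world axes, zero at the start; "moment": the same for the moment, N m; "grip_width": finger opening in m.
Only numpy, scipy, OpenCV 4.12 (cv2) and the standard library are available. Lean on these libraries where they do the work, as an engineer would, in place of code of your own. Each camera call takes 0.05 s, during which the arm holds its last target. There are 200 camera calls.

### The job

The stall is about to be wheeled away: gently lay the large goose egg (not the small egg beside it) in the keep-warm pot, then take the pot's lid from its slanted wire rest and set it on the rim so that it sits fully home and level, without dropping either. Then swing the hinged wire bail over the lid and press its front bar down past the sprung catch until it snaps home and stays locked. Leave the small egg and the salt shaker where they are.

Things in the scene. Friction and masses are not known exactly. Their poses are not given: they have to be found in the camera images.
- warmer: the keep-warm pot: round dark steel pot bolted to the counter, 136 mm across at the rim, 124 mm inside, rim 74 mm above the counter, inner floor 10 mm above the counter and flat within 45 mm of the centre. Origin: on the counter under the pot's centre; z up; -x points to the front, where the catch is; +x to the back, where the bail is hinged
- pot_rim (a point): centre of the pot's mouth, at rim height
- goose_egg: the large white goose egg, 67 x 54 x 51 mm, 0.11 kg, lying in one of the two round hollows (which one varies) of a wooden egg board, 18 mm thick. Origin: the lowest point of the egg as it lies; x along its 67 mm length, y across its 54 mm width, z up
- goose_egg_mid (a point): the middle of the goose egg
- small_egg: the small tan egg, 51 x 43 x 40 mm, in the other hollow of the board, 80 mm from the goose egg; it stays there. Origin: its lowest point
- lid: the pot's lid: steel disc 140 mm across, 4 mm thick; below, a round plug, 116 mm across, 8 mm deep, that enters the mouth with 4 mm to spare all round; on top a round wooden knob, 28 mm across, from 11 to 42 mm above the disc's underside. Origin: centre of the disc's underside, which lies at pot_rim when seated; z along the knob. Starts tilted 35 degrees, knob towards the robot
- lid_knob (a point): a point on the knob's axis 26 mm above the disc's underside, good to grip
- lid_rest: the slanted wire lid rest, fixed, 85 x 130 mm; two sloping wires 76 mm apart with upturned ends 18 mm high in front that hold the lid's lower edge. Origin: on the counter under the centre of the lid; x points up the slope
- bail (a joint): angle of the bail (rad): 0 = closed flat over the lid, bar in the catch; starts at 1.7 to 1.85, upright and leaning back. A rectangular wire frame: two 8 mm arms, 56 mm to either side of the middle, and a 10 mm round front bar, 178 mm from the hinge. The stiff hinge stays where it is left
- bail_hinge (a point): middle of the bail's hinge axis, at the back of the pot 83.5 mm above the counter; the axis runs along the pot's y
- bail_bar (a point): middle of the bail's front bar. Closed, it lies 98 mm in front of the pot's centre, 83.5 mm above the counter. The catch takes the middle 27 mm of the bar and rises 25 mm above it: hold or press the bar about 34 mm to one side of the middle, between catch and arm (open room of 38 mm)
- jaw (a joint): angle of the sprung jaw of the catch (rad): 0 = closed over the fork; the bar coming down pushes it outwards by about 0.1 (some 6 N on the bar) and it springs back when the bar is in the fork
- shaker_a: salt shaker, white filling, glass with a pierced steel cap, 41 mm across, 87 mm high, behind the pot on the left; the like shaker with red filling beside it is fixed. Origin: centre of its foot
Things that resemble listed ones, but are neither listed nor needed, are in the scene too. Leave any blue look-alike of the goose_egg alone.

How it is judged:
By the outcome, as a careful person would: the job done as asked, in the order asked, and still so for the second after the job is handed in, with the robot touching nothing.
It also fails if it takes over 72 s, if anything falls off the work surface, if the arm or the gripper's body presses on something with over 40 N, if the wrist force passes 120 N, or if a joint passes its speed limit or range.

## Working session

There is one attempt and no reset: what is moved stays moved. The work goes in short steps, Python scripts to look and compute and a shell command to move; the robot and the scene stay as the last step left them, time stands still between calls to the robot, and variables do not carry over. Pictures are saved under pics/ and viewed, about 8 in all and at most 12, crops included, and the job is handed in when it is done.

```bash
ls; mkdir -p pics; cat > h.py <<'E'
import numpy as np, cv2
from scipy.spatial.transform import Rotation as R
from station import ctrl
def cam(n):
    p=ctrl.camera_params(n); T=np.array(p["camera_from_world"]); f=210/np.tan(np.radians(p["vertical_fov"])/2)
    return p,T,f
def up(n,uv,d):
    p,T,f=cam(n); c=np.array([(uv[0]-p["cx"])/f*d,(uv[1]-p["cy"])/f*d,d,1]); return (np.linalg.inv(T)@c)[:3]
def ray(n,uv):
    o=up(n,uv,0); return o,up(n,uv,1)-o
def atz(n,uv,z):
    o,d=ray(n,uv); return o+d*(z-o[2])/d[2]
def tri(uv1,uv2):
    a,d=ray("top",uv1); b,e=ray("side",uv2)
    s=np.linalg.lstsq(np.c_[d,-e],b-a,rcond=None)[0]; p,q=a+s[0]*d,b+s[1]*e
    return (p+q)/2,np.linalg.norm(p-q)
def cloud(n,depth):
    v,u=np.mgrid[0:420:1,0:560:1]; p,T,f=cam(n)
    c=np.stack([(u-p["cx"])/f*depth,(v-p["cy"])/f*depth,depth,np.ones_like(depth)],-1)
    return (c@np.linalg.inv(T).T)[...,:3]
def save(n,name,im,s=1): cv2.imwrite("pics/"+name,cv2.resize(im[...,::-1],None,fx=s,fy=s))
E
python3 - <<'E'
from h import *
ims={}
for n in("top","side"):
    im,d=ctrl.camera(n); ims[n]=im; np.save(n+"0.npy",d); print(n,ctrl.camera_params(n))
    for l in["pot_rim","goose_egg_mid","small_egg","lid","lid_knob","lid_rest","bail_bar","bail_hinge","warmer","shaker_a"]:
        for r in ctrl.place_of(n,l)[:2]:
            u,v=r["centre"]; i,j=int(np.clip(v,0,419)),int(np.clip(u,0,559))
            print(n,l,round(r["score"],2),np.round([u,v]),up(n,(u,v),d[i,j]).round(3))
cv2.imwrite("pics/a.png",np.hstack([ims["top"],ims["side"]])[...,::-1][:, :])
save("top","top.png",ims["top"],1.4);save("side","side.png",ims["side"],1.4)
print(ctrl.get_obs())
E
```

```text
pics
top {'vertical_fov': 52.17346106384146, 'cx': 280.0406666410007, 'cy': 213.88118126551262, 'camera_from_world': array([[-0.01183211, -0.99992659,  0.00261154,  0.01559367],
       [-0.99485121,  0.01150908, -0.10069066,  0.54006704],
       [ 0.10065321, -0.00378948, -0.99491435,  1.01283381],
       [ 0.        ,  0.        ,  0.        ,  1.        ]])}
top pot_rim 0.91 [300. 212.] [ 0.547 -0.04   0.01 ]
top goose_egg_mid 0.79 [175. 254.] [0.446 0.253 0.067]
top goose_egg_mid 0.62 [224. 217.] [0.532 0.143 0.047]
top small_egg 0.66 [170. 222.] [0.522 0.27  0.05 ]
top lid 0.59 [393. 239.] [ 0.475 -0.248  0.079]
top lid 0.38 [176. 256.] [0.442 0.25  0.064]
top lid_knob 0.79 [397. 243.] [ 0.464 -0.252  0.094]
top bail_bar 0.71 [324. 144.] [ 0.648 -0.076  0.266]
top bail_hinge 0.57 [316. 178.] [ 0.616 -0.074  0.087]
top bail_hinge 0.3 [178. 255.] [0.443 0.248 0.063]
top warmer 0.61 [304. 215.] [ 0.539 -0.05   0.011]
top shaker_a 0.67 [210. 182.] [0.618 0.178 0.042]
side {'vertical_fov': 44.94920528957828, 'cx': 288.28659200336995, 'cy': 204.3296794146438, 'camera_from_world': array
[... 957 characters left out ...]
 [ 0.47  -0.271  0.061]
{'time_s': 1.1, 'qpos': array([-1.38062356e+00,  2.99899923e-01,  1.52096523e+00, -1.68467491e-05,
        1.32069591e+00, -6.66378303e-02]), 'joint_vel': array([-2.00643060e-04, -3.37299259e-04, -6.03549975e-04,  3.11952681e-03,
        2.40661492e-05,  9.66282637e-04]), 'tau': array([-1.86362297e-03, -5.31675375e+01, -3.52921629e+01,  7.07855285e-02,
        2.13114044e-02,  3.80580644e-06]), 'ee_pos': array([ 0.13967219, -0.53197544,  0.20546035]), 'eef_rot': array([ 3.14157426e+00, -3.04355461e-05, -1.31398156e+00]), 'force': array([-0.08438227,  0.51494851, -0.07219724]), 'moment': array([-0.01724604, -0.06167876,  0.05870406]), 'grip_width': 0.09376081954542978}
```

View pics/top.png

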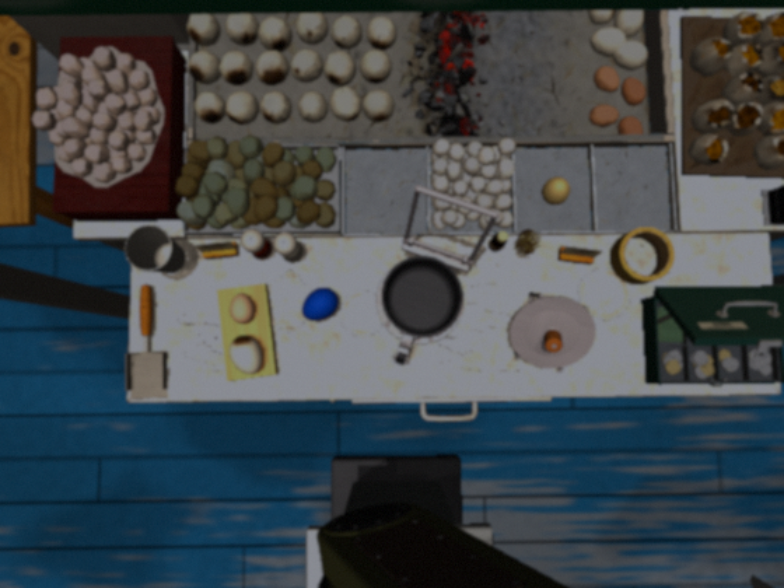

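View pics/side.png

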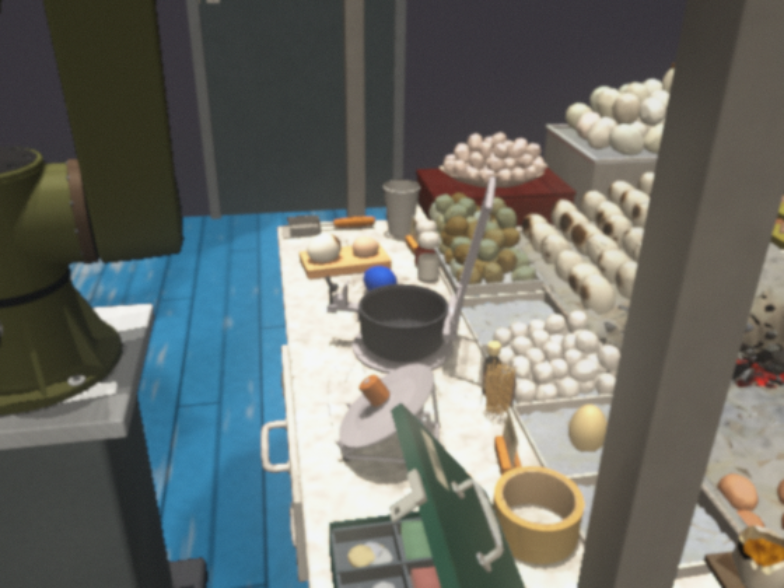

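The top picture shows the goose egg at (247,354)/1.4 px on the board, with the small egg above it at (241,306). The blue egg at (320,303) is a decoy. The pot is at (422,297), with the catch towards (402,352) and the bail behind it. The lid is at (551,330) and its knob at (551,342). Next I'll fit precise geometry from depth.

```bash
cat > fit.py <<'E'
from h import *
from scipy.optimize import least_squares
P={n:cloud(n,np.load(n+"0.npy")) for n in("top","side")}
T=P["top"].reshape(-1,3); S=P["side"].reshape(-1,3)
im,_=ctrl.camera("top")
def near(Q,c,r,z0,z1): 
    return Q[(np.hypot(Q[:,0]-c[0],Q[:,1]-c[1])<r)&(Q[:,2]>z0)&(Q[:,2]<z1)]
c0=np.array([0.45,0.0])
print("table z",np.median(near(T,(0.4,0.1),.04,-.03,.03)[:,2]),np.median(near(S,(0.4,0.1),.04,-.03,.03)[:,2]))
# pot rim
for nm,Q in(("top",T),("side",S)):
    q=near(Q,(0.545,-.035),.085,.066,.080)
    f=least_squares(lambda p:np.hypot(q[:,0]-p[0],q[:,1]-p[1])-.065,[.545,-.035],loss="soft_l1",f_scale=.003); print("pot",nm,f.x,len(q),np.median(q[:,2]))
# egg
for nm,Q in(("top",T),("side",S)):
    q=near(Q,(0.446,.25),.045,.028,.085); m=q[:,:2].mean(0); u,s,v=np.linalg.svd(q[:,:2]-m,full_matrices=False)
    print("egg",nm,m,len(q),"range",q.min(0),q.max(0),"axis",v[0],s/np.sqrt(len(q))*4)
# lid plane
for nm,Q in(("top",T),("side",S)):
    q=near(Q,(0.475,-.255),.08,.03,.16); 
    best=None; rng=np.random.default_rng(0)
    for _ in range(400):
        a=q[rng.choice(len(q),3)]; n=np.cross(a[1]-a[0],a[2]-a[0]); 
        if np.linalg.norm(n)<1e-6: continue
        n/=np.linalg.norm(n); i=abs((q-a[0])@n)<.003
        if best is None or i.sum()>best.sum(): best=i
    w=q[best]; m=w.mean(0); n=np.linalg.svd(w-m,full_matrices=False)[2][2]; n*=np.sign(n[2])
    h=(q-m)@n; k=q[h>.015]
    print("lid",nm,"n",n,"tilt",np.degrees(np.arccos(n[2])),"mean",m,best.sum(),"min/max",w.min(0),w.max(0),"knob",len(k),k.mean(0),h.max())
# bail
for nm,Q in(("top",T),("side",S)):
    q=near(Q,(0.64,-.08),.12,.2,.32); m=q.mean(0); u,s,v=np.linalg.svd(q-m,full_matrices=False)
    print("bail",nm,len(q),m,v[0],q.min(0),q.max(0))
for l,b in(("goose_egg_mid",((176,253),(232,176))),("bail_bar",((324,144),(351,136))),("hinge",((316,178),(326,216))),("knob",((397,243),(265,280))),("pot_rim",((300,212),(290,217)))): print(l,*tri(*b))
E
python3 fit.py
```

```text
table z -0.00037640425816865 -0.0011951567954435194
pot top [ 0.54403333 -0.04074291] 638 0.07214996866674173
pot side [ 0.54187663 -0.0441421 ] 631 0.07102134062330567
egg top [0.450026   0.25321995] 515 range [0.41781933 0.22997889 0.03472658] [0.48146329 0.28377449 0.07108079] axis [-0.92698743 -0.3750924 ] [0.06716943 0.05108452]
egg side [0.44802781 0.23921753] 369 range [0.41630949 0.2237639  0.02811719] [0.4795423  0.26567913 0.06747009] axis [0.98745986 0.15787029] [0.06664182 0.03310797]
lid top n [-0.54760473  0.15587212  0.82209059] tilt 34.705378978681395 mean [ 0.48527532 -0.25865457  0.0650787 ] 1906 min/max [ 0.42550632 -0.32611475  0.03008966] [ 0.53704855 -0.18940777  0.10095484] knob 159 [ 0.463377   -0.25062947  0.08883307] 0.040422776509583654
lid side n [-0.54486227  0.15451597  0.8241662 ] tilt 34.495952338587685 mean [ 0.48150114 -0.26956998  0.06484914] 1768 min/max [ 0.42487584 -0.32946091  0.03005828] [ 0.53554592 -0.19133554  0.09903855] knob 274 [ 0.46149728 -0.26204305  0.08552479] 0.039681290868981596
bail top 434 [ 0.64856791 -0.07887476  0.25416529] [-0.33847732 -0.94093787  0.00830832] [ 0.61721801 -0.13603838  0.20099865] [ 0.6738357  -0.01995267  0.26646754]
bail side 291 [ 0.63892508 -0.10181558  0.24093932] [-0.33828324 -0.93988239 -0.04674969] [ 0.61651091 -0.13957258  0.20003699] [ 0.67401002 -0.02330216  0.26472574]
goose_egg_mid [0.44973891 0.25679319 0.04108264] 0.00244419937343662
bail_bar [ 0.65201036 -0.07601692  0.25857206] 0.0033378066197755707
hinge [ 0.61528481 -0.07412709  0.08762843] 0.0018460984952443859
knob [ 0.46268352 -0.25785305  0.07671581] 0.0045437271573988865
pot_rim [ 0.54311675 -0.03750137  0.07098419] 0.006978445492987457
```

```bash
cat > to.py <<'E'
# python3 to.py x y z roll pitch yaw : remaining shift (tool axes, cm) and rotvec
import sys; from h import *
o=ctrl.get_obs(); g=np.array(list(map(float,sys.argv[1:7])))
r=R.from_euler("xyz",o["eef_rot"]); t=R.from_euler("xyz",g[3:])
print("shift cm",(r.inv().apply(g[:3]-o["ee_pos"])*100).round(2),"rot",(r.inv()*t).as_rotvec().round(3),"shift in goal axes",(t.inv().apply(g[:3]-o["ee_pos"])*100).round(2))
print("t",round(o["time_s"],2),"pos",o["ee_pos"].round(4),"rpy",o["eef_rot"].round(3),"q",o["qpos"].round(2),"F",o["force"].round(1),"w",round(o["grip_width"],4))
E
python3 -m inch '[-3.58,-2.63,0,0,0,0,1,-3.58,-2.63,0,0,0,0,1,-3.58,-2.63,0,0,0,0,1,-3.58,-2.63,0,0,0,0,1,-3.58,-2.63,0,0,0,0,1,-3.58,-2.63,0,0,0,0,1,-3.58,-2.63,0,0,0,0,1,-3.58,-2.63,0,0,0,0,1,-3.58,-2.63,0,0,0,0,1,-3.58,-2.63,0,0,0,0,1,-3.58,-2.63,0,0,0,0,1,-3.58,-2.63,0,0,0,0,1,-3.58,-2.63,0,0,0,0,1,-3.58,-2.63,0,0,0,0,1,-3.58,-2.63,0,0,0,0,1,-3.58,-2.63,0,0,0,0,1,-3.58,-2.63,0,0,0,0,1,-3.58,-2.63,0,0,0,0,1,-3.58,-2.63,0,0,0,0,1,0,0,0,0,0,-0.127,1]' 12
python3 to.py 0.450 0.254 0.024 3.1416 0 -1.187
python3 - <<'E'
from h import *
T=cloud("top",np.load("top0.npy")).reshape(-1,3)
q=T[(abs(T[:,0]-.485)<.06)&(abs(T[:,1]-.26)<.06)]
print(np.histogram(q[:,2],bins=np.arange(0,.08,.004)))
e=q[(q[:,2]>.03)&(q[:,0]<.487)]
from scipy.optimize import least_squares
def f(p):
    c,s=np.cos(p[3]),np.sin(p[3]); d=e-p[:3]; x=d[:,0]*c+d[:,1]*s; y=-d[:,0]*s+d[:,1]*c
    return (np.sqrt((x/.0335)**2+(y/.027)**2+(d[:,2]/.0255)**2)-1)*.028
r=least_squares(f,[.45,.254,.043,.38],loss="soft_l1",f_scale=.003); print(r.x,np.sqrt(np.mean(r.fun**2)))
b=q[(q[:,2]>.010)&(q[:,2]<.024)]; print(b.min(0),b.max(0),np.median(b[:,2]))
E
```

```text
time_s: 3.65
ee_pos: [0.4505, 0.2549, 0.2048]
eef_rot: [3.141, 0.0, -1.183]
force: [-0.5, 0.5, 0.0]
grip_width: 0.0941
shift cm [ 0.07  0.07 18.08] rot [0.001 0.    0.004] shift in goal axes [ 0.07  0.08 18.08]
t 3.65 pos [0.4505 0.2549 0.2048] rpy [ 3.141  0.    -1.183] q [0.44 0.23 1.61 0.   1.3  1.63] F [-0.5  0.5  0. ] w 0.0941
(array([275,  21,  15,  71, 656, 307,   3,   3,  10,  27,  52,  89, 125,
       117, 110, 114,  87,  11,   0]), array([0.   , 0.004, 0.008, 0.012, 0.016, 0.02 , 0.024, 0.028, 0.032,
       0.036, 0.04 , 0.044, 0.048, 0.052, 0.056, 0.06 , 0.064, 0.068,
       0.072, 0.076]))
[0.45176439 0.25812847 0.0408531  0.42426402] 0.0015850317071230756
[0.42504758 0.21170995 0.01050223] [0.54433551 0.3117415  0.02394642] 0.018996849942477967
```

```bash
python3 -m inch '[-0.1,0,2.5,0,0,0,1,0,0,2.5,0,0,0,1,0,0,2.5,0,0,0,1,0,0,2.5,0,0,0,1,0,0,2.5,0,0,0,1,0,0,2.2,0,0,0,1,0,0,1.5,0,0,0,1,0,0,1.0,0,0,0,1,0,0,0.6,0,0,0,1,0,0,0.2,0,0,0,1,0,0,0,0,0,0,1]' 12
python3 -m inch '[0,0,0,0,0,0,0.5,0,0,0,0,0,0,0.4,0,0,0,0,0,0,0.3,0,0,0,0,0,0,0.3,0,0,0,0,0,0,0.3,0,0,0,0,0,0,0.3,0,0,0,0,0,0,0.3]' 12
```

```text
time_s: 5.03
ee_pos: [0.4501, 0.2539, 0.0258]
eef_rot: [-3.141, 0.0, -1.187]
force: [0.3, 0.3, 0.7]
grip_width: 0.0937
time_s: 5.9
ee_pos: [0.4509, 0.2547, 0.0268]
eef_rot: [-3.138, 0.001, -1.187]
force: [-0.9, 3.0, 12.4]
grip_width: 0.0521
```

```bash
python3 -m inch '[0,0,0,0,0,0,0.7,0,0,0,0,0,0,0.7,0,0,0.2,0,0,0,0.7,0,0,0.1,0,0,0,0.7,0,0,0,0,0,0,0.7]' 12
python3 -m inch '[0,0,0,0,0,0,0.5,0,0,0,0,0,0,0.4,0,0,0,0,0,0,0.4,0,0,0,0,0,0,0.4,0,0,0,0,0,0,0.4]' 12
```

```text
time_s: 6.52
ee_pos: [0.4498, 0.2537, 0.0222]
eef_rot: [3.141, -0.0, -1.187]
force: [0.8, -0.1, 0.2]
grip_width: 0.0658
time_s: 7.15
ee_pos: [0.4507, 0.2545, 0.0235]
eef_rot: [-3.139, 0.001, -1.187]
force: [-0.7, 2.7, 8.2]
grip_width: 0.0522
```

```bash
python3 -m inch '[0,0,-0.3,0,0,0,0.4,0,0,-0.5,0,0,0,0.4,0,0,-0.8,0,0,0,0.4,0,0,-1.2,0,0,0,0.4,0,0,-1.2,0,0,0,0.4,0,0,0,0,0,0,0.4]' 15
python3 - <<'E'
from h import *
im,d=ctrl.camera("side"); save("s","s1.png",im[100:300,130:400],2.5)
E
```

```text
time_s: 7.9
ee_pos: [0.4504, 0.254, 0.0637]
eef_rot: [-3.139, 0.0, -1.187]
force: [0.9, 0.0, -0.5]
grip_width: 0.0524
```

View pics/s1.png

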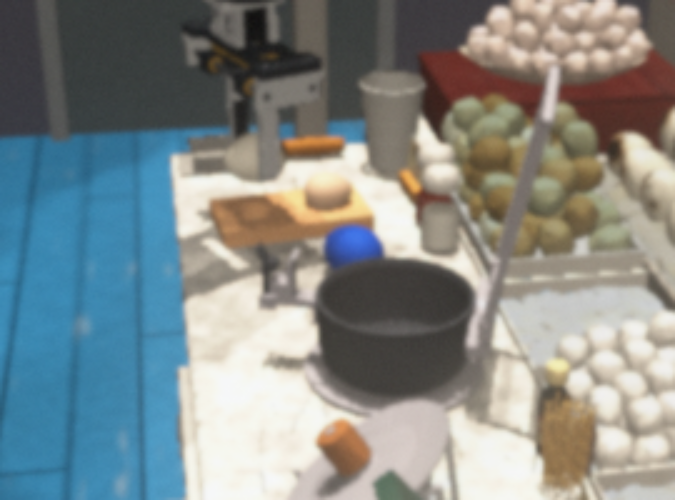

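The egg is lifted: it's at crop (250,155) in the gripper, its hollow is empty, and the small egg hasn't moved. Moving over the pot next.

```bash
python3 -m inch '[0,0,-2,0,0,0,0.4,0,0,-3,0,0,0,0.4,0,0,-3,0,0,0,0.4,0,0,-3,0,0,0,0.4,1.5,0.12,-1,0,0,0,0.4,3.09,0.25,0,0,0,0,0.4,3.09,0.25,0,0,0,0,0.4,3.09,0.25,0,0,0,0,0.4,3.09,0.25,0,0,0,0,0.4,3.09,0.25,0,0,0,0,0.4,3.09,0.25,0,0,0,0,0.4,3.09,0.25,0,0,0,0,0.4,3.09,0.25,0,0,0,0,0.4,3.09,0.25,0,0,0,0,0.4,1.59,0.13,0,0,0,0,0.4,0,0,0,0,0,0.182,0.4,0,0,0,0,0,0.182,0.4,0,0,0,0,0,0.182,0.4,0,0,0,0,0,0.182,0.4,0,0,0,0,0,0,0.4]' 15
python3 to.py 0.543 -0.042 0.021 3.1416 0 -1.916
```

```text
time_s: 10.45
ee_pos: [0.5421, -0.0421, 0.1819]
eef_rot: [3.141, -0.0, -1.914]
force: [0.8, 0.5, -0.3]
grip_width: 0.0527
shift cm [-0.04 -0.1  16.09] rot [ 0.001 -0.     0.002] shift in goal axes [-0.04 -0.08 16.09]
t 10.45 pos [ 0.5421 -0.0421  0.1819] rpy [ 3.141 -0.    -1.914] q [-0.14  0.31  1.57  0.    1.27  1.77] F [ 0.8  0.5 -0.3] w 0.0527
```

```bash
python3 -m inch '[0,0,1.5,0,0,0,0.4,0,0,2.5,0,0,0,0.4,0,0,2.5,0,0,0,0.4,0,0,2.5,0,0,0,0.4,0,0,2.5,0,0,0,0.4,0,0,2,0,0,0,0.4,0,0,1,0,0,0,0.4,0,0,0.6,0,0,0,0.4,0,0,0.4,0,0,0,0.4,0,0,0,0,0,0,0.4,0,0,0,0,0,0,0.4]' 15
python3 -m inch '[0,0,0.15,0,0,0,0.4,0,0,0.15,0,0,0,0.4,0,0,0,0,0,0,0.4]' 15
```

```text
time_s: 11.82
ee_pos: [0.5426, -0.0421, 0.0279]
eef_rot: [-3.141, 0.0, -1.915]
force: [-0.8, 0.3, -0.8]
grip_width: 0.0522
time_s: 12.2
ee_pos: [0.5423, -0.0421, 0.0243]
eef_rot: [3.141, -0.0, -1.915]
force: [0.8, 0.3, -0.7]
grip_width: 0.0522
```

```bash
python3 -m inch '[0,0,0.2,0,0,0,0.4,0,0,0,0,0,0,0.4]'; python3 -m inch '[0,0,0.2,0,0,0,0.4,0,0,0,0,0,0,0.4]';python3 -m inch '[0,0,0.1,0,0,0,0.4,0,0,0,0,0,0,0.4]'
```

```text
time_s: 12.45
ee_pos: [0.5423, -0.0421, 0.0223]
eef_rot: [3.141, -0.0, -1.915]
force: [-1.0, 1.5, -1.4]
grip_width: 0.052
time_s: 12.7
ee_pos: [0.5423, -0.0421, 0.0203]
eef_rot: [3.141, -0.0, -1.915]
force: [-0.3, -0.3, -1.3]
grip_width: 0.0522
time_s: 12.95
ee_pos: [0.5425, -0.0421, 0.0195]
eef_rot: [-3.141, 0.0, -1.915]
force: [-0.3, 0.0, -0.4]
grip_width: 0.0519
```

```bash
for i in 1 2 3; do :; done; python3 -m inch '[0,0,0.1,0,0,0,0.4,0,0,0,0,0,0,0.4]' | grep -E 'pos|force'; python3 -m inch '[0,0,0.1,0,0,0,0.4,0,0,0,0,0,0,0.4]'| grep -E 'pos|force';python3 -m inch '[0,0,0.1,0,0,0,0.4,0,0,0,0,0,0,0.4]'| grep -E 'pos|force'
```

```text
ee_pos: [0.543, -0.0423, 0.0192]
force: [-0.6, -0.4, 7.1]
ee_pos: [0.5435, -0.0425, 0.0189]
force: [-1.9, -2.0, 12.7]
ee_pos: [0.5439, -0.0425, 0.0183]
force: [-1.6, -1.2, 16.5]
```

```bash
python3 -m inch '[0,0,-0.25,0,0,0,0.4,0,0,0,0,0,0,0.4,0,0,0,0,0,0,0.6,0,0,0,0,0,0,0.72,0,0,0,0,0,0,0.74,0,0,0,0,0,0,0.74]'
python3 -m inch '[0,0,-0.8,0,0,0,0.74,0,0,-1.5,0,0,0,0.74,0,0,-2.5,0,0,0,0.74,0,0,-3,0,0,0,0.74,0,0,-3,0,0,0,0.74,0,0,-3,0,0,0,0.74,0,0,-3,0,0,0,0.74,0,0,-1,0,0,0,0.8]'
python3 - <<'E'
from h import *
n=np.array([-.547,.155,.823]); n/=np.linalg.norm(n)
# disc top point of axis: knob axis from knob centroids/plane
m=np.array([0.4834,-.264,.065]); 
z=-n; x=np.array([-.273,-.962,0]); x-=x@z*z; x/=np.linalg.norm(x); y=np.cross(z,x)
r=R.from_matrix(np.c_[x,y,z]); print("rpy",r.as_euler("xyz"))
T=cloud("top",np.load("top0.npy")).reshape(-1,3);S=cloud("side",np.load("side0.npy")).reshape(-1,3)
from scipy.optimize import least_squares
for Q in(T,S):
    q=Q[np.linalg.norm(Q-[.475,-.258,.075],axis=1)<.1]; h=(q-m)@n; d=q-m
    k=d[(h>.012)&(h<.05)]; a=np.c_[k@x,k@y]; a=a[np.linalg.norm(a-np.median(a,0),axis=1)<.02]
    print("knob in lid axes: centroid",a.mean(0),a.min(0),a.max(0),"hmax",h.max())
    top=q[(h>.033)]; print("knob top face mean",top.mean(0),len(top))
    w=d[abs(h)<.004]; A=np.c_[w@x,w@y]
    print("disc extents", np.percentile(A,[.5,99.5],axis=0).round(4).tolist(), "centre->",(m+x*np.mean(np.percentile(A[:,0],[.5,99.5]))+y*np.mean(np.percentile(A[:,1],[.5,99.5]))).round(4))
E
```

```text
time_s: 14.45
ee_pos: [0.5424, -0.0421, 0.0189]
eef_rot: [3.142, 0.0, -1.915]
force: [-0.3, 0.3, -0.4]
grip_width: 0.0701
time_s: 15.45
ee_pos: [0.5429, -0.0422, 0.1995]
eef_rot: [-3.138, 0.001, -1.915]
force: [-0.5, -0.8, -0.1]
grip_width: 0.0742
rpy [-2.53706109e+00  1.81783117e-04 -1.84718470e+00]
knob in lid axes: centroid [-0.00749804  0.00502388] [-0.01941271 -0.00567906] [0.00702748 0.0220812 ] hmax 0.04028893463030363
knob top face mean [ 0.45869456 -0.25073117  0.09096609] 105
disc extents [[-0.0724, -0.059], [0.0617, 0.0758]] centre-> [ 0.4782 -0.257   0.0602]
knob in lid axes: centroid [0.00448201 0.00589077] [-0.0134003  -0.00467679] [0.01218839 0.02288793] hmax 0.03975501149753854
knob top face mean [ 0.45722605 -0.25747501  0.09089863] 113
disc extents [[-0.0688, -0.0587], [0.0663, 0.0759]] centre-> [ 0.4769 -0.2608  0.0601]
```

```bash
python3 -m inch '[2,0.4,0,0,0,0,0.74,3.5,0.7,0,0,0,0,0.74,3.5,0.7,0,0,0,0,0.74,3.5,0.7,0,0,0,0,0.74,3.5,0.7,0,0,0,0,0.74,3.5,0.7,0,0,0,0,0.74,2.4,0.5,0,0,0,0,0.74,1.2,0.5,0,0,0,-0.068,0.74,0,0,0,0.151,0,0,0.74,0,0,0,0.151,0,0,0.74,0,0,0,0.151,0,0,0.74,0,0,0,0.151,0,0,0.74,0,0,0,0,0,0,0.74]'
python3 to.py 0.4316 -0.246 0.1293 -2.537 0 -1.847;python3 to.py .4754 -.2584 .0635 -2.537 0 -1.847
python3 - <<'E'
from h import *
im,d=ctrl.camera("top"); save("t","t1.png",im[130:300,140:440],2.5)
E
```

```text
time_s: 17.08
ee_pos: [0.4161, -0.2429, 0.1952]
eef_rot: [-2.54, 0.001, -1.849]
force: [0.1, -0.5, 0.6]
grip_width: 0.0695
shift cm [-0.12  2.42  6.33] rot [ 0.003 -0.001 -0.002] shift in goal axes [-0.12  2.45  6.32]
t 17.07 pos [ 0.4161 -0.2429  0.1952] rpy [-2.540e+00  1.000e-03 -1.849e+00] q [-0.75 -0.13  2.13  0.44  0.64  0.81] F [ 0.1 -0.5  0.6] w 0.0695
shift cm [-0.13  2.39 14.33] rot [ 0.003 -0.001 -0.002] shift in goal axes [-0.12  2.44 14.32]
t 17.07 pos [ 0.4161 -0.2429  0.1952] rpy [-2.540e+00  1.000e-03 -1.849e+00] q [-0.75 -0.13  2.13  0.44  0.64  0.81] F [ 0.1 -0.5  0.6] w 0.0695
```

View pics/t1.png

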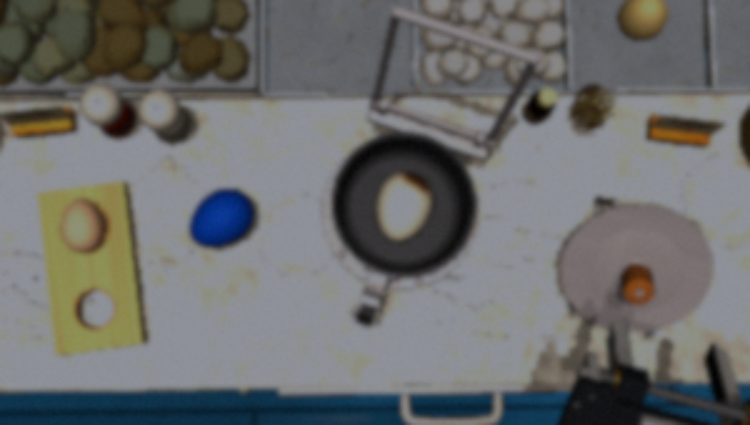

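The egg lies in the pot at crop (404,206), centred. Now for the lid knob at (637,284).

```bash
python3 -m inch '[-0.12,1.2,1.5,0,0,0,0.74,0,1.2,2,0,0,0,0.74,0,0,2.5,0,0,0,0.74,0,0,2.5,0,0,0,0.74,0,0,2,0,0,0,0.74,0,0,1.5,0,0,0,0.74,0,0,1,0,0,0,0.74,0,0,0.7,0,0,0,0.74,0,0,0.4,0,0,0,0.74,0,0,0,0,0,0,0.74,0,0,0,0,0,0,0.74]'
python3 to.py .4754 -.2584 .0635 -2.537 0 -1.847
```

```text
time_s: 18.5
ee_pos: [0.4767, -0.2584, 0.0676]
eef_rot: [-2.537, -0.0, -1.847]
force: [-0.3, -0.3, -0.5]
grip_width: 0.0696
shift cm [0.04 0.33 0.27] rot [ 0. -0.  0.] shift in goal axes [0.04 0.33 0.27]
t 18.5 pos [ 0.4767 -0.2584  0.0676] rpy [-2.537 -0.    -1.847] q [-0.68  0.24  2.11  0.79  0.32  0.47] F [-0.3 -0.3 -0.5] w 0.0696
```

```bash
python3 -m inch '[0,0.33,0.1,0,0,0,0.74,0,0,0.1,0,0,0,0.74,0,0,0,0,0,0,0.5,0,0,0,0,0,0,0.3,0,0,0,0,0,0,0.2,0,0,0,0,0,0,0.15,0,0,0,0,0,0,0.15,0,0,0,0,0,0,0.15,0,0,0,0,0,0,0.15]' 40
python3 to.py .4754 -.2584 .0635 -2.537 0 -1.847
```

```text
time_s: 19.62
ee_pos: [0.4752, -0.2579, 0.0638]
eef_rot: [-2.538, -0.0, -1.847]
force: [-0.0, 0.9, 1.4]
grip_width: 0.0274
shift cm [ 0.04 -0.02  0.04] rot [ 0.001 -0.     0.   ] shift in goal axes [ 0.04 -0.02  0.04]
t 19.62 pos [ 0.4752 -0.2579  0.0638] rpy [-2.538 -0.    -1.847] q [-0.68  0.25  2.11  0.81  0.31  0.45] F [-0.   0.9  1.4] w 0.0274
```

```bash
python3 -m inch '[0,0,-0.4,0,0,0,0.15,0,0,-0.8,0,0,0,0.15,0,0,-1.2,0,0,0,0.15,0,0,-1.6,0,0,0,0.15,0,-1,-1.8,0,0,0,0.15,0,-1.4,-2,0,0,0,0.15,0,-1.4,-2,0,0,0,0.15,0,-1.4,-2,0,0,0,0.15,0,-1.0,-1.5,0,0,0,0.15,0,0,0,-0.1,0,0,0.15,0,0,0,-0.12,0,0,0.15,0,0,0,-0.12,0,0,0.15,0,0,0,-0.12,0,0,0.15,0,0,0,-0.1,0,0,0.15,0,0,0,-0.043,0,0,0.15,0,0,0,0,0,0,0.15,0,0,0,0,0,0,0.15]' 40
python3 to.py .543 -.042 .2 3.1416 0 -1.916
cat > lidm.py <<'E'
import sys; from h import *
o=ctrl.get_obs(); r=R.from_euler("xyz",o["eef_rot"])
for nm in("top","side"):
    im,d=ctrl.camera(nm); Q=cloud(nm,d).reshape(-1,3); L=r.inv().apply(Q-o["ee_pos"])
    q=L[(np.hypot(L[:,0],L[:,1])<.085)&(L[:,2]>-.008)&(L[:,2]<.016)&(d.reshape(-1)>0)]
    A=np.c_[q[:,:2],np.ones(len(q))]; w=np.ones(len(q),bool)
    for _ in range(8):
        c=np.linalg.lstsq(A[w],q[w,2],rcond=None)[0]; e=abs(A@c-q[:,2]); w=e<max(.002,np.median(e[w])*1.5)
    q=q[w]
    from scipy.optimize import least_squares
    # outer boundary by angular bins
    ang=np.arctan2(q[:,1],q[:,0]); rad=np.hypot(q[:,0],q[:,1]); B=[q[np.where((ang>a)&(ang<=a+.2))[0]] for a in np.arange(-3.2,3.2,.2)]
    B=np.array([b[np.argmax(np.hypot(b[:,0],b[:,1])),:2] for b in B if len(b)>8])
    B=B[np.hypot(*B.T)>.058]
    f=least_squares(lambda p:np.hypot(B[:,0]-p[0],B[:,1]-p[1])-.070,[0,0],loss="soft_l1",f_scale=.002)
    print(nm,"plane z=ax+by+c",c.round(4),len(q),"disc centre in tool xy",f.x.round(4),len(B),"resid",np.median(abs(f.fun)).round(4))
    if nm=="side": save("s",sys.argv[1],im[100:400,150:450],2)
E
python3 lidm.py s2.png
```

```text
time_s: 21.75
ee_pos: [0.4511, -0.2512, 0.2085]
eef_rot: [-3.14, -0.0, -1.848]
force: [0.3, -0.1, -3.2]
grip_width: 0.0271
shift cm [-22.63  -3.12   0.85] rot [-0.002 -0.     0.068] shift in goal axes [-22.79  -1.57   0.85]
t 21.75 pos [ 0.4511 -0.2512  0.2085] rpy [-3.14  -0.    -1.848] q [-0.58  0.22  1.61  0.    1.31  1.27] F [ 0.3 -0.1 -3.2] w 0.0271
top plane z=ax+by+c [-0.01    0.0032  0.0044] 703 disc centre in tool xy [-0.0009  0.001 ] 15 resid 0.0005
side plane z=ax+by+c [-0.0007  0.0053  0.0046] 2258 disc centre in tool xy [0.0012 0.0011] 29 resid 0.0005
```

View pics/s2.png

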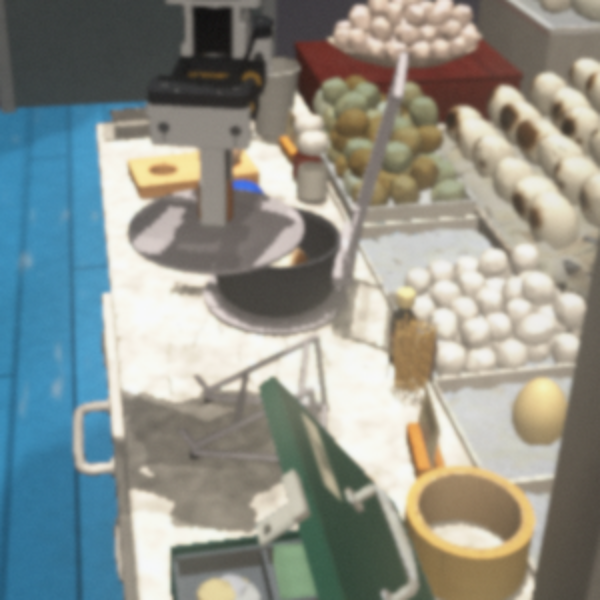

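The lid hangs level to within 0.6° and centred in the grip. The rest at crop (250,400) is empty. Moving over the pot.

```bash
python3 -m inch '[-1.5,-0.2,0,0,0,0,0.15,-3,-0.4,0,0,0,0,0.15,-3.5,-0.5,0,0,0,0,0.15,-3.5,-0.5,0,0,0,0,0.15,-3.5,-0.5,0,0,0,0,0.15,-3.5,-0.5,0,0,0,0,0.15,-2.7,-0.4,0,0,0,0,0.15,-1.5,-0.2,0,0,0,0.068,0.15,0,0,1,0,0,0,0.15,0,0,2,0,0,0,0.15,0,0,2,0,0,0,0.15,0,0,1,0,0,0,0.15,0,0,0,0,0,0,0.15]' 40
python3 to.py .544 -.0427 .0825 3.1416 0 -1.916
```

```text
time_s: 23.48
ee_pos: [0.544, -0.0417, 0.1479]
eef_rot: [3.142, -0.0, -1.915]
force: [0.7, -0.5, -3.4]
grip_width: 0.0275
shift cm [ 0.09 -0.04  6.54] rot [ 0.    -0.     0.001] shift in goal axes [ 0.09 -0.04  6.54]
t 23.48 pos [ 0.544  -0.0417  0.1479] rpy [ 3.142 -0.    -1.915] q [-0.14  0.34  1.6  -0.    1.2   1.77] F [ 0.7 -0.5 -3.4] w 0.0275
```

```bash
python3 -m inch '[0.07,-0.04,1,0,0,0,0.15,0,0,1.5,0,0,0,0.15,0,0,1.3,0,0,0,0.15,0,0,0.8,0,0,0,0.15,0,0,0.3,0,0,0,0.15,0,0,0,0,0,0,0.15]' 40 | grep -E 'pos|force'
python3 -m inch '[0,0,0.3,0,0,0,0.15,0,0,0.2,0,0,0,0.15,0,0,0,0,0,0,0.15]' | grep -E 'pos|force'
python3 -m inch '[0,0,0.2,0,0,0,0.15,0,0,0.2,0,0,0,0.15,0,0,0,0,0,0,0.15]' | grep -E 'pos|force'
```

```text
ee_pos: [0.5446, -0.0424, 0.0995]
force: [0.1, -0.6, -3.1]
ee_pos: [0.5445, -0.0424, 0.0944]
force: [1.0, 0.2, -2.0]
ee_pos: [0.5444, -0.0424, 0.0902]
force: [-0.1, 0.5, -2.8]
```

```bash
python3 -m inch '[0,0,0.2,0,0,0,0.15,0,0,0.1,0,0,0,0.15,0,0,0,0,0,0,0.15]' | grep -E 'pos|force'
python3 -m inch '[0,0,0.2,0,0,0,0.15,0,0,0.1,0,0,0,0.15,0,0,0,0,0,0,0.15]' | grep -E 'pos|force'
```

```text
ee_pos: [0.5444, -0.0424, 0.0873]
force: [0.3, -0.8, -2.9]
ee_pos: [0.5445, -0.0423, 0.0844]
force: [0.3, 1.1, -4.1]
```

Free down to 0.0844, so the plug is inside the mouth. I'll seat it now.

```bash
python3 -m inch '[0,0,0.1,0,0,0,0.15,0,0,0,0,0,0,0.15]' | grep -E 'pos|force'
python3 -m inch '[0,0,0.1,0,0,0,0.15,0,0,0,0,0,0,0.15]' | grep -E 'pos|force'
python3 -m inch '[0,0,0.1,0,0,0,0.15,0,0,0,0,0,0,0.15]' | grep -E 'pos|force'
```

```text
ee_pos: [0.5447, -0.0424, 0.0836]
force: [-0.0, -0.2, -1.0]
ee_pos: [0.5448, -0.0425, 0.0833]
force: [-1.6, 0.1, 6.5]
ee_pos: [0.5449, -0.0425, 0.0832]
force: [-8.0, -0.1, 17.3]
```

```bash
python3 -m inch '[0,0,-0.2,0,0,0,0.15,0,0,0,0,0,0,0.15,0,0,0,0,0,0,0.35,0,0,0,0,0,0,0.6,0,0,0,0,0,0,0.6,0,0,0,0,0,0,0.6,0,0,-1,0,0,0,0.6,0,0,-2,0,0,0,0.6,0,0,-3,0,0,0,0.5,0,0,-3.5,0,0,0,0.5,0,0,-3.5,0,0,0,0.5,0,0,-3.5,0,0,0,0.5,0,0,-3.5,0,0,0,0.5,0,0,-2,0,0,0,0.5,0,0,0,0,0,0,0.5]'
python3 -m inch '[0,0,0,0,0,-0.1746,0.5,0,0,0,0,0,-0.1746,0.5,0,0,0,0,0,-0.1746,0.5,0,0,0,0,0,-0.1746,0.5,0,0,0,0,0,-0.1746,0.5,0,0,0,0,0,-0.1746,0.5,0,0,0,0,0,-0.1746,0.5,0,0,0,0,0,-0.1746,0.5,0,0,0,0,0,-0.1746,0.5,0,0,0,0,0,0,0.5]'
python3 - <<'E'
from h import *
for n in("top","side"):
    im,d=ctrl.camera(n); Q=cloud(n,d).reshape(-1,3)
    q=Q[(np.hypot(Q[:,0]-.544,Q[:,1]+.042)<.08)&(Q[:,2]>.07)&(Q[:,2]<.09)]
    c=np.linalg.lstsq(np.c_[q[:,:2],np.ones(len(q))],q[:,2],rcond=None)[0]; w=abs(np.c_[q[:,:2],np.ones(len(q))]@c-q[:,2])<.003
    c=np.linalg.lstsq(np.c_[q[w][:,:2],np.ones(w.sum())],q[w][:,2],rcond=None)[0]
    print(n,"lid slope",c[:2].round(4),"z at centre",(c@[.544,-.042,1]).round(4),len(q))
    b=Q[(np.hypot(Q[:,0]-.65,Q[:,1]+.077)<.075)&(Q[:,2]>.245)&(Q[:,2]<.275)]
    s=(b[:,:2]-[.650,-.077])@[.338,.941]; k=(s>.02)&(s<.045); print("bar near +34",b[k].mean(0).round(4),k.sum(),b[k].max(0).round(4), "all",b.mean(0).round(4))
    for l in("bail_bar","lid"):
        for r in ctrl.place_of(n,l)[:1]: print(l,np.round(r["centre"]),round(r["score"],2))
save("s","s3.png",im[60:360,150:450],2)
E
python3 to.py .6615 -.045 .30 3.1416 0 -.345
```

```text
time_s: 28.35
ee_pos: [0.5446, -0.0423, 0.3052]
eef_rot: [-3.138, 0.001, -1.915]
force: [-0.4, -0.0, 1.4]
grip_width: 0.0467
time_s: 29.6
ee_pos: [0.5441, -0.0422, 0.3026]
eef_rot: [3.141, 0.0, -0.345]
force: [-0.2, -0.3, 0.0]
grip_width: 0.0469
top lid slope [-0.0084 -0.0055] z at centre 0.0787 109
shift cm [11.13 -3.74  0.27] rot [ 0.     0.    -0.003] shift in goal axes [11.14 -3.71  0.27]
t 29.65 pos [ 0.5441 -0.0423  0.3027] rpy [ 3.141  0.    -0.348] q [-0.14  0.24  1.38 -0.    1.53  0.2 ] F [ 0.4  0.2 -0.1] w 0.0467<stdin>:9: RuntimeWarning: Mean of empty slice.
  ret = um.true_divide(
Traceback (most recent call last):
ValueError: zero-size array to reduction operation maximum which has no identity
```

```bash
python3 - <<'E'
from h import *
px=np.array([.941,-.338]); py=np.array([.338,.941]); c=np.array([.5435,-.0425])
im,d=ctrl.camera("side"); save("s","s3.png",im[60:360,150:450],2); np.save("side1.npy",d)
for nm,f in(("top","top0"),("side","side0"),("side","side1")):
    Q=cloud(nm,np.load(f+".npy")).reshape(-1,3); L=np.c_[(Q[:,:2]-c)@px,(Q[:,:2]-c)@py,Q[:,2]]
    q=L[(L[:,0]>.08)&(L[:,0]<.14)&(abs(L[:,1])<.075)&(L[:,2]>.252)&(L[:,2]<.275)]
    print(f,len(q),"mean",q.mean(0).round(4),"rng",np.percentile(q,[3,97],axis=0).round(4).tolist(), "slope x/y",np.polyfit(q[:,1],q[:,0],1).round(4))
    q=L[(np.hypot(L[:,0],L[:,1])<.068)&(L[:,2]>.07)&(L[:,2]<.088)]
    if f=="side1":
        A=np.c_[q[:,:2],np.ones(len(q))]; k=np.linalg.lstsq(A,q[:,2],rcond=None)[0]; print("lid",k.round(4),len(q))
E
```

```text
top0 336 mean [0.1131 0.0012 0.2621] rng [[0.1091, -0.0551, 0.2578], [0.1182, 0.0575, 0.2654]] slope x/y [0.0009 0.1131]
side0 134 mean [ 0.114  -0.0144  0.2609] rng [[0.1093, -0.061, 0.2534], [0.1186, 0.0524, 0.2633]] slope x/y [0.0049 0.1141]
side1 135 mean [ 0.114  -0.0149  0.261 ] rng [[0.1093, -0.0611, 0.254], [0.1186, 0.051, 0.2637]] slope x/y [0.0059 0.1141]
lid [-0.0036  0.0106  0.0789] 1477
```

View pics/s3.png

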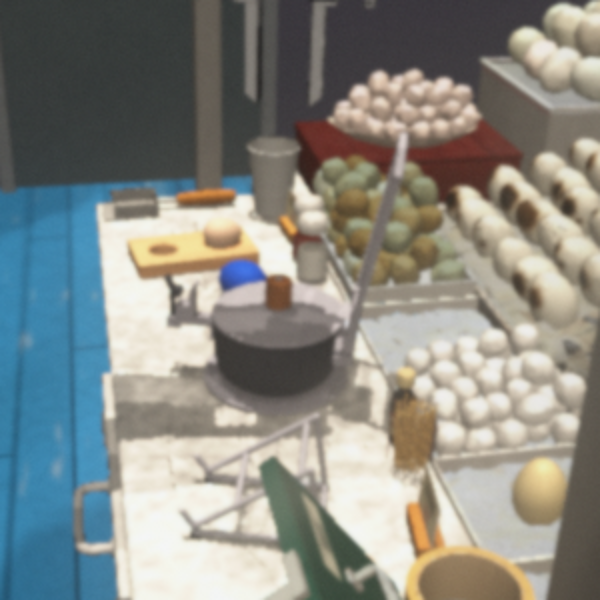

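The lid sits level on the rim at crop (278,312), knob upright. The bail is still leaning back with its bar at (402,140). Moving over the bar, 34 mm to the left of its middle.

```bash
python3 -m inch '[1.5,-0.5,0,0,0,0,0.4,3,-0.9,0,0,0,0,0.3,3,-0.9,0,0,0,0,0.3,2.5,-0.7,0,0,0,0,0.3,1.3,-0.4,0,0,0,0,0.3,0,0,0,0,0,0,0.3]' 20 | grep -E 'pos|force'
python3 to.py .6618 -.0489 .239 3.1416 0 -.345
```

```text
ee_pos: [0.6624, -0.0484, 0.3024]
force: [-0.2, 0.3, 0.3]
shift cm [-0.04  0.07  6.34] rot [ 0.     0.    -0.001] shift in goal axes [-0.04  0.07  6.34]
t 30.45 pos [ 0.6624 -0.0484  0.3024] rpy [ 3.141  0.    -0.346] q [-0.13  0.53  0.98 -0.    1.63  0.22] F [-0.2  0.3  0.3] w 0.0283
```

```bash
python3 -m inch '[0,0,1,0,0,0,0.3,0,0,1.5,0,0,0,0.3,0,0,1.5,0,0,0,0.3,0,0,1.2,0,0,0,0.3,0,0,0.7,0,0,0,0.3,0,0,0.4,0,0,0,0.3,0,0,0,0,0,0,0.3]' 20 | grep -E 'pos|force'
python3 -m inch '[0,0,0,0,0,0,0.15,0,0,0,0,0,0,0.05,0,0,0,0,0,0,0,0,0,0,0,0,0,0,0,0,0,0,0,0,0]' 20
```

```text
ee_pos: [0.6623, -0.0484, 0.2406]
force: [-1.1, 0.0, -0.3]
time_s: 31.95
ee_pos: [0.6623, -0.0484, 0.2408]
eef_rot: [-3.141, -0.001, -0.344]
force: [-0.3, 0.2, 3.1]
grip_width: 0.0095
```

```bash
python3 -m inch '[-0.88,-0.13,0,0,0,0,0,-0.88,-0.12,0,0,0,0,0,-1.78,0,-0.07,0,0,0,0]' 20 2>&1 | tail -3; python3 to.py .5435 -.0425 0 3.1416 0 -.345
```

```text
eef_rot: [3.14, -0.006, -0.345]
force: [-0.9, -7.6, 11.1]
grip_width: 0.0094
shift cm [-8.09  3.53 24.3 ] rot [ 0.001 -0.006 -0.   ] shift in goal axes [-7.94  3.56 24.35]
t 32.33 pos [ 0.6302 -0.0358  0.2435] rpy [ 3.14  -0.006 -0.345] q [-0.11  0.46  1.22 -0.    1.46  0.23] F [-0.9 -7.6 11.1] w 0.0094
```

I put the first two z values in the y slot, a 2.5 mm slip. I'll correct it and continue the arc.

```bash
python3 -m inch '[0,0.25,-0.25,0,0,0,0,-1.78,0,0.11,0,0,0,0,-1.76,0,0.28,0,0,0,0,-1.72,0,0.46,0,0,0,0,-1.66,0,0.63,0,0,0,0,0,0,0,0,0,0,0]' 20 | grep -E "pos|rot|force|width"; python3 to.py .5435 -.0425 0 3.1416 0 -.345
```

```text
ee_pos: [0.5634, -0.0125, 0.2288]
eef_rot: [-3.141, 0.0, -0.343]
force: [-1.0, 4.4, 1.0]
grip_width: 0.0098
shift cm [-0.86  3.51 22.88] rot [-0.001  0.     0.002] shift in goal axes [-0.85  3.5  22.88]
t 33.08 pos [ 0.5634 -0.0125  0.2288] rpy [-3.141  0.    -0.343] q [-0.09  0.31  1.45  0.    1.38  0.26] F [-1.   4.4  1. ] w 0.0098
```

```bash
python3 -m inch '[-1.59,0,0.79,0,0,0,0,-1.51,0,0.95,0,0,0,0,-1.4,0,1.09,0,0,0,0,-1.29,0,1.23,0,0,0,0,0,0,0,0,0,0,0]' 20 | grep -E "pos|rot|force|width"; python3 -m inch '[-1.16,0,1.35,0,0,0,0,-1.02,0,1.46,0,0,0,0,-0.87,0,1.55,0,0,0,0,-0.71,0,1.63,0,0,0,0,0,0,0,0,0,0,0]' 20 | grep -E "pos|rot|force|width"; python3 to.py .5435 -.0425 0 3.1416 0 -.345
```

```text
ee_pos: [0.5089, 0.007, 0.1878]
eef_rot: [-3.141, 0.001, -0.343]
force: [-3.4, 6.6, 2.9]
grip_width: 0.0096
ee_pos: [0.473, 0.0199, 0.1271]
eef_rot: [-3.141, 0.004, -0.343]
force: [-8.4, 8.7, 3.2]
grip_width: 0.0093
shift cm [ 8.79  3.5  12.67] rot [-0.     0.004  0.002] shift in goal axes [ 8.75  3.49 12.71]
t 34.33 pos [0.473  0.0199 0.1271] rpy [-3.141  0.004 -0.343] q [-0.04  0.22  1.82  0.    1.11  0.31] F [-8.4  8.7  3.2] w 0.0093
```

```bash
python3 -m inch '[-0.3,0,0.85,0,0,0,0,-0.3,0,0.85,0,0,0,0,-0.2,0,0.87,0,0,0,0,-0.2,0,0.87,0,0,0,0,-0.1,0,0.88,0,0,0,0,0,0,0,0,0,0,0]' 50 | grep -E "pos|rot|force|width"; python3 to.py .5435 -.0425 0 3.1416 0 -.345
```

```text
ee_pos: [0.4626, 0.0236, 0.0839]
eef_rot: [-3.141, 0.004, -0.344]
force: [-9.6, 10.6, 1.4]
grip_width: 0.0083
shift cm [9.87 3.5  8.35] rot [-0.     0.004  0.001] shift in goal axes [9.84 3.48 8.39]
t 35.08 pos [0.4626 0.0236 0.0839] rpy [-3.141  0.004 -0.344] q [-0.03  0.26  1.88  0.    1.    0.31] F [-9.6 10.6  1.4] w 0.0083
```

```bash
python3 -m inch '[-0.1,0,0.5,0,0,0,0,0,0,0.5,0,0,0,0,0,0,0,0,0,0,0]' 55 | grep -E "pos|force|width"; python3 -m inch '[0,0,0.4,0,0,0,0,0,0,0.3,0,0,0,0,0,0,0,0,0,0,0]' | grep -E "pos|force|width"; python3 -m inch '[0,0,0.3,0,0,0,0,0,0,0,0,0,0,0]' | grep -E "pos|force|width"
```

```text
ee_pos: [0.4618, 0.0239, 0.0742]
force: [-9.4, 11.0, 2.3]
grip_width: 0.0082
ee_pos: [0.4614, 0.024, 0.0669]
force: [-9.7, 12.6, -2.4]
grip_width: 0.0085
ee_pos: [0.4612, 0.0241, 0.0637]
force: [-9.0, 12.8, -5.1]
grip_width: 0.0085
```

```bash
python3 -m inch '[0,0,0.2,0,0,0,0,0,0,0,0,0,0,0]' | grep -E "pos|force|width"; python3 -m inch '[0,0,0.2,0,0,0,0,0,0,0,0,0,0,0]' | grep -E "pos|force|width"
python3 - <<'E'
from h import *
for n in("top","side"):
    im,d=ctrl.camera(n)
    for l in("bail_bar","jaw"):print(n,l,[(np.round(r["centre"]),round(r["score"],2)) for r in ctrl.place_of(n,l)[:2]])
save("s","s4.png",im[150:300,180:380],4)
E
```

```text
ee_pos: [0.4612, 0.024, 0.0618]
force: [-8.9, 12.9, -3.4]
grip_width: 0.0086
ee_pos: [0.4612, 0.0241, 0.0599]
force: [-10.8, 13.2, -1.2]
grip_width: 0.0084
top bail_bar [(array([385., 239.]), 0.5)]Traceback (most recent call last):
  File "<stdin>", line 4, in <module>
ValueError: it knows: bail_bar, bail_hinge, goose_egg, goose_egg_mid, lid, lid_knob, lid_rest, pot_rim, shaker, small_egg, warmer
```

```bash
python3 - <<'E'
from h import *
im,d=ctrl.camera("side"); save("s","s4.png",im[150:300,180:380],4)
print([(np.round(r["centre"]),round(r["score"],2)) for r in ctrl.place_of("side","bail_bar")[:2]])
E
```

```text
[(array([245., 208.]), 0.8)]
```

View pics/s4.png

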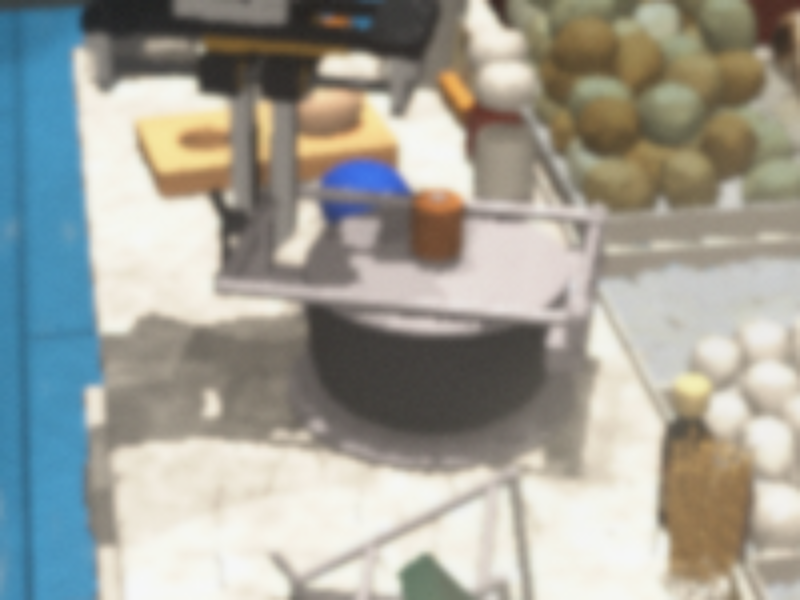

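```bash
cat > bar.py <<'E'
from h import *
px=np.array([.941,-.338]); py=np.array([.338,.941]); c=np.array([.5435,-.0425])
p,T,f=cam("side")
def proj(a):
    w=np.r_[c+a[0]*px+a[1]*py,a[2],1]; k=T@w; return np.array([k[0]/k[2]*f+p["cx"],k[1]/k[2]*f+p["cy"]])
for th in(0,.05,.1,.15): print(th,[((proj((.08-.178*np.cos(th)*s,-.056,.0835+.178*np.sin(th)*s))-[180,150])*4).round(0).tolist() for s in(0,.5,1)])
im,d=ctrl.camera("side"); Q=cloud("side",d).reshape(-1,3); L=np.c_[(Q[:,:2]-c)@px,(Q[:,:2]-c)@py,Q[:,2]]
for y in(-.056,):
    q=L[(abs(L[:,1]-y)<.007)&(L[:,2]>.06)&(L[:,2]<.13)]
    for a in np.arange(-.11,.09,.02):
        k=q[abs(q[:,0]-a)<.01]
        if len(k): print(a.round(2),len(k),np.percentile(k[:,2],[10,50,90]).round(4))
E
python3 bar.py
```

```text
0 [[580.0, 320.0], [401.0, 303.0], [227.0, 287.0]]
0.05 [[580.0, 320.0], [402.0, 295.0], [227.0, 271.0]]
0.1 [[580.0, 320.0], [402.0, 288.0], [227.0, 256.0]]
0.15 [[580.0, 320.0], [404.0, 280.0], [229.0, 240.0]]
-0.11 10 [0.0825 0.0875 0.0895]
-0.09 41 [0.0824 0.0859 0.0876]
-0.07 38 [0.082  0.0856 0.0878]
-0.05 60 [0.0643 0.0831 0.0874]
-0.03 98 [0.0629 0.0775 0.087 ]
-0.01 64 [0.0775 0.0832 0.0872]
0.01 70 [0.0745 0.0827 0.0876]
0.03 116 [0.0633 0.0769 0.0871]
0.05 54 [0.0707 0.0843 0.0877]
0.07 101 [0.0623 0.0786 0.0882]
```

```bash
python3 -m inch '[0,0,0,0,0,0,0.2,0,0,0,0,0,0,0.25,0,0,0,0,0,0,0.25,0,0,-1.5,0,0,0,0.25,0,0,-2,0,0,0,0.25,0,0,-2,0,0,0,0.2,0,0,0,0,0,0,0,0,0,0,0,0,0,0,0,0,0,0,0,0,0,0,0,0,0,0,0,0]' 20
python3 bar.py | tail -10 | head -3
python3 to.py .4628 .0232 .0905 3.1416 0 -.345
```

```text
time_s: 38.08
ee_pos: [0.4624, 0.0231, 0.1156]
eef_rot: [3.141, -0.0, -0.344]
force: [-0.4, 0.0, -0.8]
grip_width: 0.0002
-0.11 9 [0.0831 0.0864 0.0875]
-0.09 41 [0.0823 0.0863 0.088 ]
-0.07 39 [0.0826 0.086  0.0877]
shift cm [ 0.02 -0.02  2.52] rot [ 0.    -0.     0.001] shift in goal axes [ 0.02 -0.02  2.52]
t 38.12 pos [0.4625 0.023  0.1157] rpy [ 3.141 -0.    -0.344] q [-0.03  0.21  1.86 -0.    1.07  0.31] F [ 0.5 -0.5 -0.5] w 0.0003
```

Now I'll press the bar from above with closed fingertips.

```bash
python3 -m inch '[0,0,1,0,0,0,0,0,0,1,0,0,0,0,0,0,0.3,0,0,0,0,0,0,0,0,0,0,0]' | grep -E "pos|force"; python3 -m inch '[0,0,0.3,0,0,0,0,0,0,0,0,0,0,0]' | grep -E "pos|force"; python3 -m inch '[0,0,0.2,0,0,0,0,0,0,0,0,0,0,0]' | grep -E "pos|force"; python3 -m inch '[0,0,0.1,0,0,0,0,0,0,0,0,0,0,0]' | grep -E "pos|force"
```

```text
ee_pos: [0.4625, 0.023, 0.0928]
force: [0.6, 0.2, -0.1]
ee_pos: [0.4626, 0.0231, 0.09]
force: [-0.3, 0.8, -0.4]
ee_pos: [0.4629, 0.023, 0.0885]
force: [-1.8, -0.4, 6.9]
ee_pos: [0.463, 0.0231, 0.0881]
force: [-5.0, -0.3, 15.8]
```

```bash
python3 -m inch '[0,0,0.15,0,0,0,0,0,0,0,0,0,0,0]' | grep -E "pos|force"; python3 -m inch '[0,0,-0.5,0,0,0,0,0,0,-1.5,0,0,0,0,0,0,-1.5,0,0,0,0.25,0,0,0,0,0,0,0.25,0,0,0,0,0,0,0.25,0,0,0,0,0,0,0.25]' 20 | grep -E "pos|force|width"
python3 to.py .4618 .024 .064 3.1416 0 -.345
```

```text
ee_pos: [0.4632, 0.0231, 0.0876]
force: [-11.5, 0.7, 29.8]
ee_pos: [0.4624, 0.023, 0.1201]
force: [0.3, 0.1, -0.7]
grip_width: 0.0233
shift cm [-0.09 -0.07  5.61] rot [ 0.    -0.     0.001] shift in goal axes [-0.09 -0.07  5.61]
t 40.38 pos [0.4624 0.023  0.1201] rpy [ 3.141 -0.    -0.344] q [-0.03  0.2   1.86 -0.    1.08  0.31] F [ 0.3  0.1 -0.7] w 0.0233
```

```bash
python3 -m inch '[0,0,1.5,0,0,0,0.25,0,0,2,0,0,0,0.25,0,0,1.5,0,0,0,0.25,0,0,0.5,0,0,0,0.25,0,0,0,0,0,0,0.1,0,0,0,0,0,0,0,0,0,0,0,0,0,0,0,0,0,0,0,0,0]' 15 | grep -E "pos|force|width"; python3 -m inch '[0,0,-0.2,0,0,0,0,0,0,0,0,0,0,0]' | grep -E "pos|force|width";python3 -m inch '[0,0,-0.2,0,0,0,0,0,0,0,0,0,0,0]' | grep -E "pos|force|width"
```

```text
ee_pos: [0.4611, 0.0236, 0.0655]
force: [-10.6, 5.4, 3.6]
grip_width: 0.0096
ee_pos: [0.4611, 0.0236, 0.0672]
force: [-9.6, 5.7, -1.9]
grip_width: 0.0094
ee_pos: [0.4611, 0.0236, 0.0692]
force: [-8.6, 5.0, -3.4]
grip_width: 0.0094
```

```bash
python3 bar.py | sed -n 5,8p; python3 -m inch '[0,0,0,0,0,0,0.25,0,0,0,0,0,0,0.25,0,0,0,0,0,0,0.25,0,0,-2,0,0,0,0.25,0,0,-2,0,0,0,0.25,0,0,-1.2,0,0,0,0,0,0,0,0,0,0,0,0,0,0,0,0,0,0,0,0,0,0,0,0,0]' 20| grep -E "pos|force|width"; python3 bar.py | sed -n 5,8p;  python3 to.py .4628 .0232 .0905 3.1416 0 -.345
```

```text
-0.11 9 [0.0863 0.0896 0.0918]
-0.09 44 [0.086  0.0893 0.0912]
-0.07 37 [0.0854 0.0885 0.0899]
-0.05 61 [0.0662 0.0858 0.0905]
ee_pos: [0.4624, 0.0231, 0.1209]
force: [-0.0, -0.2, 0.0]
grip_width: 0.0007
-0.11 9 [0.084  0.0859 0.0889]
-0.09 42 [0.0824 0.086  0.0882]
-0.07 39 [0.0823 0.0851 0.0877]
-0.05 59 [0.0661 0.0838 0.0875]
shift cm [ 0.03 -0.03  3.05] rot [ 0.    -0.     0.001] shift in goal axes [ 0.03 -0.03  3.05]
t 43.1 pos [0.4624 0.0231 0.121 ] rpy [ 3.141 -0.    -0.344] q [-0.03  0.2   1.86 -0.    1.08  0.31] F [-0.3 -0.5  0.4] w -0.0001
```

```bash
python3 -m inch '[0,0,1.3,0,0,0,0,0,0,1.3,0,0,0,0,0,0,0.5,0,0,0,0,0,0,0,0,0,0,0]' | grep -E "pos|force"; python3 -m inch '[0,0,0.3,0,0,0,0,0,0,0,0,0,0,0]' | grep -E "pos|force"; python3 -m inch '[0,0,0.1,0,0,0,0,0,0,0,0,0,0,0]' | grep -E "pos|force"; python3 -m inch '[0,0,-0.5,0,0,0,0,0,0,-2,0,0,0,0,0,0,-3,0,0,0,0,0,0,-4,0,0,0,0,0,0,-4,0,0,0,0,-3,0,-4,0,0,0,0,-4,0,0,0,0,0,0,-5,0,0,0,0,0,0,-3,0,0,0,0,0,0,0,0,0,0,0,0,0]'
python3 - <<'E'
from h import *
im,d=ctrl.camera("top"); a=im[180:270,140:350]; save("t","t2.png",a,3.6)
im,d=ctrl.camera("side"); save("s","s5.png",im[150:270,160:370],3.6)
E
python3 bar.py
```

```text
ee_pos: [0.4625, 0.023, 0.0901]
force: [-0.2, -0.6, -0.6]
ee_pos: [0.4631, 0.023, 0.0884]
force: [-3.8, -0.2, 8.6]
ee_pos: [0.4632, 0.0231, 0.088]
force: [-6.3, 0.0, 18.6]
time_s: 45.35
ee_pos: [0.3204, 0.0741, 0.262]
eef_rot: [-3.141, -0.003, -0.342]
force: [-0.4, 0.2, 0.3]
grip_width: 0.0005
0 [[580.0, 320.0], [401.0, 303.0], [227.0, 287.0]]
0.05 [[580.0, 320.0], [402.0, 295.0], [227.0, 271.0]]
0.1 [[580.0, 320.0], [402.0, 288.0], [227.0, 256.0]]
0.15 [[580.0, 320.0], [404.0, 280.0], [229.0, 240.0]]
-0.11 10 [0.0824 0.0856 0.0887]
-0.09 42 [0.0823 0.0857 0.0883]
-0.07 36 [0.0825 0.0852 0.0881]
-0.05 57 [0.0664 0.0843 0.088 ]
-0.03 100 [0.0637 0.078  0.0868]
-0.01 66 [0.0774 0.083  0.0871]
0.01 72 [0.0685 0.0823 0.0867]
0.03 114 [0.0629 0.0766 0.0867]
0.05 54 [0.0689 0.0836 0.0874]
0.07 107 [0.0622 0.0713 0.0888]
```

View pics/t2.png

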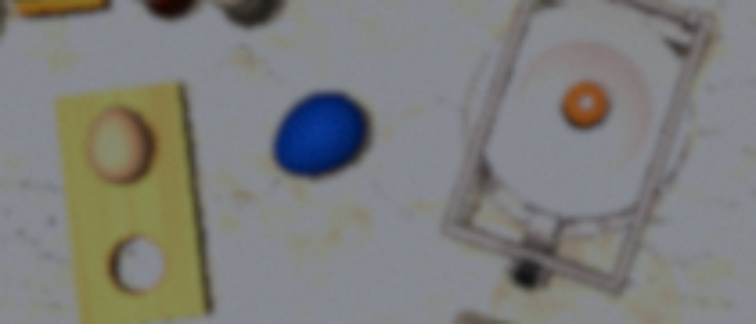

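View pics/s5.png

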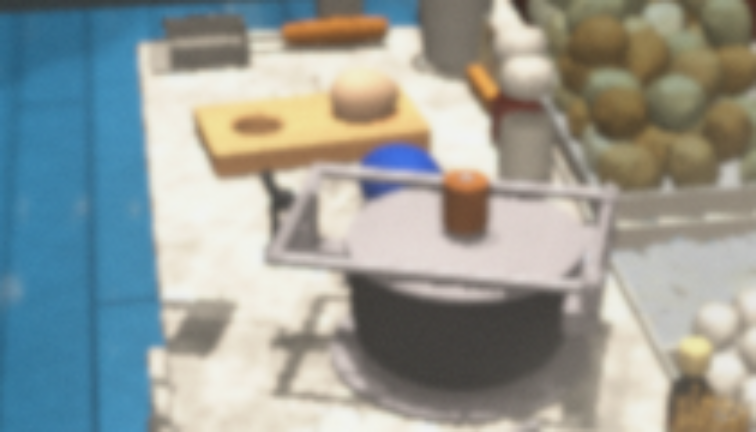

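The bail lies flat across the lid: its front bar runs from (445,228) to (620,290) in the top crop and passes through the catch at (530,268). The lid is level with the knob upright, and the small egg and shaker haven't moved. The arm is clear, so I'm handing in.

```bash
python3 -c "
from station import ctrl
print(ctrl.hand_in())"
```

```text
the job is handed in; nothing more can be done
None
```

I laid the goose egg in the pot, seated the lid on the rim, swung the bail over it and pressed the bar into the catch. I handed the job in at about 45 s, with the arm clear of everything.

**Egg:** the top picture showed it centred in the pot before the lid went on. Putting it down, I pressed to about 16 N before letting go, a little firmer than I meant.

**Lid:** after release it measured level to within about 0.6°, with its top surface at 0.0788 m against 0.078 m expected.

**Bail:** the arms measured flat. The bar stopped solidly against a 30 N press at closed height, and against 19 N at the end.

**Catch:** I could not see the sprung jaw itself, so the lock is inferred. In a gentle upward pull of about 3 N the bar rose about 3 mm, then sprang back to closed height when I let go. I then pressed it home again.

**One slip:** early in the bail swing I put two values in the wrong column. The tool went about 2.5 mm off its arc, with up to about 11 N on the tool, and I corrected it in the next move.

**Left alone:** in the last pictures the small egg, the blue egg and the salt shaker were where they started.

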